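# Turn on the cup warmer under the mug

## Task

The coffee in the mug is going cold. On the flat two-plate cup warmer, turn the dial in front of the plate that the mug stands on one click clockwise, from off to low, by pressing a fingertip on it and dragging it round; leave it resting in that click. Leave the other plate, with the jug, switched off, and do not lift, shift or knock over the mug, the jug, the tin or the teaspoon.

Things in the scene. Friction and masses are not known exactly. Their poses are not given: they have to be found in the camera images.
- warmer: flat grey cup warmer fixed to the worktop, 210 mm (x) by 300 mm (y), deck 28 mm high, two round dark plates 104 mm across, tops 30 mm high, at (+40, +75) and (+40, -75) mm, each with its dial in front of it at (-60, +75) and (-60, -75) mm. Origin: centre of its underside on the worktop; x points from the dial edge to the plates, y to the left plate, z up.
- left_knob: left (+y of the warmer): knurled black dial, 74 mm disc, upright axis. Origin: centre of its flat top (68 mm across), 36 mm above the worktop, 4 mm above its grey bezel; bevelled edge, too low to pinch. Sprung: pressed down, it gives after 2 N, then 1 mm per 4 N, to a stop at 3 mm (14 N). Press a fingertip on the top beside the axis and drag it round (about 10 N; less may slip). This frame sinks with the dial but does not turn.
- right_knob: right (-y of the warmer): knurled black dial, 74 mm disc, upright axis. Origin: centre of its flat top (68 mm across), 36 mm above the worktop, 4 mm above its grey bezel; bevelled edge, too low to pinch. Sprung: pressed down, it gives after 2 N, then 1 mm per 4 N, to a stop at 3 mm (14 N). Press a fingertip on the top beside the axis and drag it round (about 10 N; less may slip). This frame sinks with the dial but does not turn.
- dial_left (a joint): left dial: turn in rad, grows clockwise seen from above. Clicks: off 0 (pointer at the bar mark), low 0.70 (pointer at the single dot, straight towards the plate), high 1.40 (two dots). Let go, it snaps to the nearest click; about 0.04 N m carries it over the humps at 0.35 and 1.05.
- dial_right (a joint): right dial: turn in rad, grows clockwise seen from above. Clicks: off 0 (pointer at the bar mark), low 0.70 (pointer at the single dot, straight towards the plate), high 1.40 (two dots). Let go, it snaps to the nearest click; about 0.04 N m carries it over the humps at 0.35 and 1.05.
- mug: white straight mug with a handle, 82 mm across (114 with handle), 91 mm high, standing on one of the two plates. Origin: at its foot, half-way along its length with handle, so 16 mm from the round body's centre on the handle side.
- jug: small yellow ceramic cream jug with a handle, 67 by 103 mm, 85 mm high, standing on the other plate. Origin: at its foot, half-way along its length with handle, 16 mm from the round body's centre on the handle side.
- spoon: teaspoon, 130 mm long, lying on the worktop to the left of the warmer. Origin: its underside's centre.
- tin: small food tin, 58 mm across, 72 mm high, standing on the worktop to the right of the warmer. Origin: its underside's centre.
Not all that is in view belongs to the job. Leave any pink look-alike of the jug alone.

How it is judged:
On the way:
1. a fingertip presses on the dial in front of the mug while that dial is still off (((y of mug in the frame of warmer above 0 m and contact force between left_knob and the fingers above 0.5 N and value of joint dial_left below 0.3 rad) or (y of mug in the frame of warmer below 0 m and contact force between right_knob and the fingers above 0.5 N and value of joint dial_right below 0.3 rad))), for 0.05 s.
At the end, for the whole second after the job is handed in: The dial in front of the plate with the mug rests in its low click (0.70 rad, within 0.12), the other dial is off (within 0.15 rad), and mug, jug, tin and teaspoon stand or lie within 15 mm of where they were, upright (((y of mug in the frame of warmer above 0 m and value of joint dial_left between 0.58 and 0.82 rad and value of joint dial_right below 0.15 rad) or (y of mug in the frame of warmer below 0 m and value of joint dial_right between 0.58 and 0.82 rad and value of joint dial_left below 0.15 rad)) and value of joint each of dial_left, dial_right above -0.15 rad and distance of each of mug, jug, spoon, tin from where it was at the start of the episode below 0.015 m and angle between each of mug, jug, tin's own z axis and vertical below 0.1 rad); the robot touches nothing.
It fails at once if the dial of the other plate, with the jug, is turned on ((y of mug in the frame of warmer above 0 m and value of joint dial_right above 0.35 rad) or (y of mug in the frame of warmer below 0 m and value of joint dial_left above 0.35 rad)).
It fails at once if the mug is lifted, shifted or knocked over (distance of mug from where it was at the start of the episode above 0.02 m or angle between mug's own z axis and vertical above 0.25 rad).
It fails at once if the jug is lifted, shifted or knocked over (distance of jug from where it was at the start of the episode above 0.02 m or angle between jug's own z axis and vertical above 0.25 rad).
It fails at once if the tin is lifted, shifted or knocked over (distance of tin from where it was at the start of the episode above 0.02 m or angle between tin's own z axis and vertical above 0.25 rad).
It fails at once if the teaspoon is lifted, shifted or knocked over (distance of spoon from where it was at the start of the episode above 0.02 m).
It also fails if it takes over 38 s, if anything falls off the work surface, if the arm or the gripper's body presses on something with over 40 N, if the wrist force passes 120 N, or if a joint passes its speed limit or range.

## Robot

A 7-joint arm with a two-finger parallel gripper is mounted at the origin on a cart in front of the work surface, level with it; the furniture and walls round the work are solid. World frame = base frame: x ahead of the robot, y to its left, z up, the work surface at z = 0. Lengths are in m, angles in rad, forces in N, time in s.
With the tool pointing down it reaches from about 0.425 to 1.025 m from the base axis. Payload 3.6 kg.
Tool frame: the origin (TCP) lies at the very end of the fingers, on their centre line; the grasp point (between the pads) lies bot.pinch_z behind it (bot.pinch_z is the distance from the TCP to the grasp point, in m); z points along the fingers, y is the line along which they close (so a half turn about z gives the same grasp; the last joint's range is limited). The gripper opens to 85 mm and grips with 20 to 120 N. Pads are 22 mm wide; open, the fingers measure 114 mm over their backs; the gripper's body (76 mm by 85 mm) begins 54 mm behind the grasp point. The pads swing forward as they close: fully open they stand 13 mm farther back than shut.
Start: joints at [-1.345, 0.591, 0.048, 1.609, -0.033, 0.943, -0.034], TCP at [0.228, 0.688, 0.196] pointing down, gripper open.
Joint ranges: [-2.69, 2.69], [-0.47, 2.24], [-1.27, 1.36], [0.19, 2.51], [-1.53, 4.68], [0.08, 2.07], [-3.09, 3.09]. Speed limits (rad/s): [2.57, 2.57, 3.14, 3.14, 3.14, 3.14, 3.14].

## Interface

Orientations are given as a unit quaternion [x, y, z, w].
In Python, from plant import bot gives the robot as it stands. The module is installed in compiled form; this text tells all that it offers.
- The arm moves only by the tool move_arm, never from a script. Its argument "steps" is a list of rows, each a list of 7 numbers: the shift along the tool's x, y, z in m, then the turn, a rotation vector about the tool's x, y, z in degrees, then the gripper command: -1 is fully open, 1 is shut, values between are in proportion. A call has 1 to 5 rows; each row is the pose to reach, as a shift and turn from the pose commanded when the call began, along the tool's axes at that moment; what a row does not reach only later rows make up. A row lasts 1/12 s, in which the tool goes at most 41.7 mm and 7.16 degrees, less where a joint would pass 70% of its speed; a pose out of reach is approached as far as the arm can. A call with a gripper value outside its range is refused whole. The fingers move at their own pace and stop on an object; "grip_force" is the grip in N (left out, the last holds). Time passes only in rows, so rows that repeat a pose let the fingers close. It gives the time, the measured TCP pose, the force, the opening and the grip force at its end, in the units of the state.
- bot.get_state(): the state, without advancing time (a new reading comes with each control period).
- bot.get_image(name): name is "side" or "top" or "wrist"; returns the picture (400x640x3 uint8, blue, green, red); there is no depth.
- bot.calibration(name): a dict with "camera_matrix" (3x3 intrinsics, pixels), "k1" (the pictures are not rectified: a ray, as slopes to the right and down, at radius r is drawn at 1 + k1 r^2 times it, then the intrinsics apply), "extrinsics" (4x4, takes a point from world to camera coordinates); the wrist camera has in their place "hand_eye" (4x4, takes a point from camera to tool coordinates, whose origin is the TCP and whose axes are the flange's). Camera axes: x right, y down, z forward; pixel columns grow to the right and rows downward; lengths in m; the calibration is good to about 2 mm. A picture is of the moment at which its call begins: read the wrist's pose just before it. calibration takes no time and is no camera call.
- bot.job_done(): hands the job in; it is judged then, once.
The state is a dict: "clock": time; "joints": joint angles; "qd": joint speeds; "tau": joint torques, N m; "ee_pos": TCP position; "tool_rot": TCP orientation; "force": force on the tool from outside, world axes, zero at the start; "wrist_torque": the same for the moment, N m; "grip_width": finger opening in m; "gripper_force": force on a finger pad.
Only numpy, scipy, OpenCV 4.12 (cv2) and the standard library are available. Lean on these libraries where they do the work, as an engineer would, in place of code of your own. Each camera call takes 0.05 s, during which the arm holds its last target. There are 200 camera calls.

## Working session

There is one attempt and no reset: what is moved stays moved. The work goes in short steps, Python scripts to look and compute and a tool call to move; the robot and the scene stay as the last step left them, time stands still between calls to the robot, and variables do not carry over. Pictures are saved under pics/ and viewed, at most 10 in all, crops included, and the job is handed in when it is done.

Besides the shell and the picture viewer there is one more tool, called after "Call:" in YAML: its name, and indented under it one key for each argument. move_arm: Moves the arm, as the interface text tells. Its arguments: {"type":"object","properties":{"steps":{"type":"array"},"grip_force":{"type":"number"}},"required":["steps"]}

```bash
mkdir -p pics; python3 - <<'E'
from plant import bot
import cv2
s=bot.get_state();print(s['clock'],s['ee_pos'],s['tool_rot'],s['grip_width'],bot.pinch_z,s['force'])
for n in('top','side'):
    cv2.imwrite(f'pics/{n}.png',bot.get_image(n));c=bot.calibration(n);print(n,c)
print(bot.calibration('wrist'))
E
```

```text
0.0 [0.2276176  0.68738132 0.19492085] [ 1.59163657e-01  9.87251572e-01 -1.11739485e-03 -1.23332290e-04] 0.08529962866992295 0.0187 [-0.72616729  0.30055718 -0.57853976]
top {'camera_matrix': array([[435.09754595,   0.        , 327.81571028],
       [  0.        , 435.09754595, 203.22948484],
       [  0.        ,   0.        ,   1.        ]]), 'k1': -0.11055490010643554, 'extrinsics': array([[-0.0188101 , -0.9995757 , -0.02223947, -0.19467567],
       [-0.99381574,  0.02112713, -0.10901341,  0.45134899],
       [ 0.10943701,  0.02005138, -0.99379147,  1.05925003],
       [ 0.        ,  0.        ,  0.        ,  1.        ]])}
side {'camera_matrix': array([[511.8934905 ,   0.        , 314.86734305],
       [  0.        , 511.8934905 , 199.55033275],
       [  0.        ,   0.        ,   1.        ]]), 'k1': 0.022158598962497507, 'extrinsics': array([[-0.90299467, -0.42893047, -0.02488545,  0.32198824],
       [-0.15758551,  0.38452341, -0.90956504,  0.19305883],
       [ 0.3997092 , -0.81741079, -0.41481581,  0.76557337],
       [ 0.        ,  0.        ,  0.        ,  1.        ]])}
{'camera_matrix': array([[310.28986956,   0.        , 319.91483182],
       [  0.        , 310.28986956, 197.86520741],
       [  0.        ,   0.        ,   1.        ]]), 'k1': 0.010473999620050259, 'hand_eye': array([[-5.14823016e-04, -9.53736276e-01, -3.00644059e-01,
         7.65063841e-02],
       [ 9.99997751e-01, -1.10961484e-03,  1.80764611e-03,
         1.11743753e-03],
       [-2.05761678e-03, -3.00642452e-01,  9.53734702e-01,
        -1.77595061e-01],
       [ 0.00000000e+00,  0.00000000e+00,  0.00000000e+00,
         1.00000000e+00]])}
```

View pics/top.png

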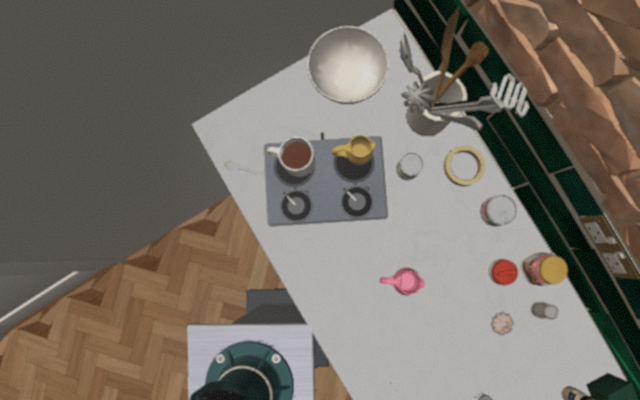

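View pics/side.png

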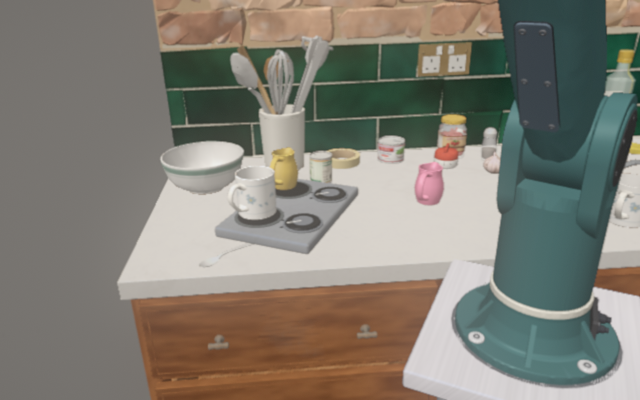

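The mug (296,156) is on the left plate and its dial is at (296,205). Possible mix-ups are the right dial at (357,201), in front of the yellow jug (355,150), and the pink look-alike jug at (405,281). My choice is the left dial, and I'll check it in a crop.

```bash
cat > h.py <<'E'
import numpy as np,cv2
from plant import bot
def ray(n,u,v):
    c=bot.calibration(n);K=c['camera_matrix'];k=c['k1']
    p=np.array([(u-K[0,2])/K[0,0],(v-K[1,2])/K[1,1]]);q=p.copy()
    for _ in range(20):q=p/(1+k*(q@q))
    return np.array([q[0],q[1],1.]),c
def top(n,u,v,z):
    d,c=ray(n,u,v);E=c['extrinsics'];R,t=E[:3,:3],E[:3,3]
    o=-R.T@t;d=R.T@d;return o+d*(z-o[2])/d[2]
E
python3 - <<'E'
from h import *
im=cv2.imread('pics/top.png')
cv2.imwrite('pics/c1.png',cv2.resize(im[120:235,215:435],None,fx=3.6,fy=3.6,interpolation=cv2.INTER_CUBIC))
for nm,u,v,z in [('L',296,205,.036),('R',357,201,.036),('mugtop',296,155,.091+.03),('jug',358,149,.115),('c1',265,146,.028),('c2',381,137,.028),('c3',386,216,.028),('c4',269,224,.028),('tin',411,164,.072)]:
    print(nm,top('top',u,v,z).round(4))
E
```

```text
L [ 0.4432 -0.1256  0.036 ]
R [ 0.4499 -0.2757  0.036 ]
mugtop [ 0.5494 -0.1348  0.121 ]
jug [ 0.5614 -0.2775  0.115 ]
c1 [ 0.5957 -0.0477  0.028 ]
c2 [ 0.6117 -0.3409  0.028 ]
c3 [ 0.4121 -0.3465  0.028 ]
c4 [ 0.3982 -0.0573  0.028 ]
tin [ 0.5323 -0.4059  0.072 ]
```

View pics/c1.png

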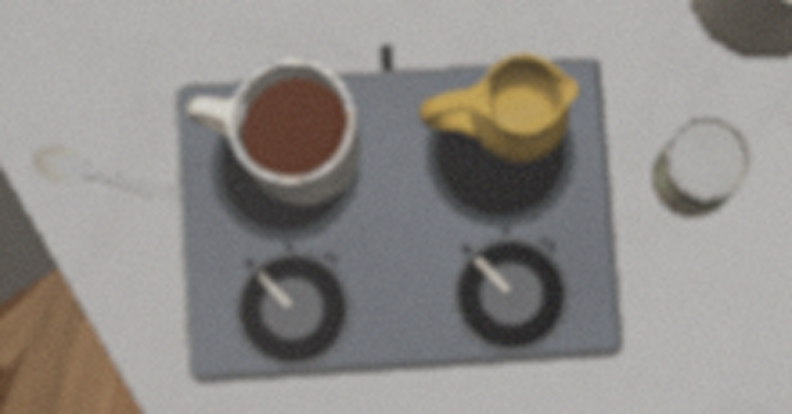

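The crop shows the mug (crop 295,125) above the left dial (293,308). Its pointer is at the bar mark, so it is off. The left dial is the right one, at about (0.442, -0.1265). I'll press on its right side and drag towards the robot, which keeps clear of the mug.

Call:
move_arm:
  steps:
    - [-0.1,-0.12,-0.01,0,0,0,1]
    - [-0.1,-0.12,-0.01,0,0,0,1]
    - [-0.1,-0.12,-0.01,0,0,0,1]
    - [-0.1,-0.12,-0.01,0,0,0,1]
    - [-0.1,-0.12,-0.01,0,0,0,1]

```text
clock: 0.52
ee_pos: [0.29, 0.5337, 0.2058]
tool_rot: [0.164, 0.986, -0.004, 0.001]
force: [0.3, -1.8, -0.7]
grip_width: 0.0256
gripper_force: 0.0
```

Call:
move_arm:
  steps:
    - [-0.1,-0.12,-0.01,0,0,0,1]
    - [-0.1,-0.12,-0.01,0,0,0,1]
    - [-0.1,-0.12,-0.01,0,0,0,1]
    - [-0.1,-0.12,-0.01,0,0,0,1]
    - [-0.1,-0.12,-0.01,0,0,0,1]

```text
clock: 0.93
ee_pos: [0.3454, 0.3891, 0.2159]
tool_rot: [0.164, 0.986, -0.003, 0.001]
force: [0.5, -0.2, -0.1]
grip_width: 0.0002
gripper_force: 0.0
```

Call:
move_arm:
  steps:
    - [-0.1,-0.12,-0.01,0,0,0,1]
    - [-0.1,-0.12,-0.01,0,0,0,1]
    - [-0.1,-0.12,-0.01,0,0,0,1]
    - [-0.1,-0.12,-0.01,0,0,0,1]
    - [-0.1,-0.12,-0.01,0,0,0,1]

```text
clock: 1.35
ee_pos: [0.4018, 0.245, 0.2262]
tool_rot: [0.165, 0.986, -0.002, 0.001]
force: [-0.3, -0.9, -0.4]
grip_width: 0.0
gripper_force: 0.0
```

Call:
move_arm:
  steps:
    - [-0.087,-0.179,0,0,0,0,1]
    - [-0.087,-0.179,0,0,0,0,1]
    - [-0.087,-0.179,0,0,0,0,1]
    - [-0.087,-0.179,0,0,0,0,1]
    - [-0.087,-0.179,0,0,0,0,1]

```text
clock: 1.77
ee_pos: [0.4258, 0.0526, 0.2261]
tool_rot: [0.16, 0.987, -0.0, 0.0]
force: [1.2, 0.0, -1.0]
grip_width: -0.0002
gripper_force: 0.0
```

Call:
move_arm:
  steps:
    - [-0.087,-0.179,0,0,0,0,1]
    - [-0.087,-0.179,0,0,0,0,1]
    - [-0.087,-0.179,0.02,0,0,0,1]
    - [-0.087,-0.179,0.04,0,0,0,1]
    - [-0.087,-0.179,0.08,0,0,0,1]

```text
clock: 2.18
ee_pos: [0.4551, -0.1333, 0.1698]
tool_rot: [0.161, 0.987, -0.001, 0.006]
force: [2.1, 0.5, -0.2]
grip_width: 0.0001
gripper_force: 0.0
```

Call:
move_arm:
  steps:
    - [0,0,0,0,0,0,1]
    - [0,0,0,0,0,0,1]
    - [0,0,0,0,0,0,1]
    - [0,0,0,0,0,0,1]

```text
clock: 2.52
ee_pos: [0.4514, -0.127, 0.168]
tool_rot: [0.158, 0.987, 0.0, 0.001]
force: [-0.0, 0.1, -0.3]
grip_width: 0.0003
gripper_force: 0.0
```

```bash
python3 - <<'E'
from plant import bot
import cv2
s=bot.get_state();print(s['clock'],s['ee_pos'],s['tool_rot'],s['joints'],s['force'])
a=bot.get_image('wrist')
b=bot.get_image('side')[130:270,200:380];cv2.imwrite('pics/w1.png',a);cv2.imwrite('pics/s2.png',cv2.resize(b,None,fx=3.5,fy=3.5))
E
```

```text
2.5167 [ 0.4513662  -0.12701542  0.16804295] [1.57788163e-01 9.87472584e-01 4.52953793e-04 7.65410632e-04] [-0.07543991  0.32670499  0.31840364  2.20839518 -0.17368111  0.62756354
  1.62197884] [-0.01776828  0.12845786 -0.31585366]
```

View pics/w1.png

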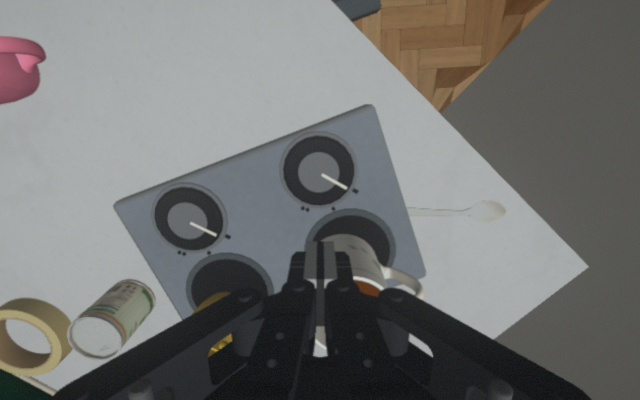

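The wrist view shows the left dial centre at about (319,171), the right dial at (189,219), and the fingertip at (320,258). I'll work out the dial positions from this.

```bash
cat >> h.py <<'E'
from scipy.spatial.transform import Rotation as Ro
def wr(pos,q,u,v,z):
    c=bot.calibration('wrist');H=c['hand_eye'];d=None
    K=c['camera_matrix'];k=c['k1'];p=np.array([(u-K[0,2])/K[0,0],(v-K[1,2])/K[1,1]]);r=p.copy()
    for _ in range(20):r=p/(1+k*(r@r))
    R=Ro.from_quat(q).as_matrix();o=pos+R@H[:3,3];d=R@H[:3,:3]@np.array([*r,1])
    return o+d*(z-o[2])/d[2]
E
python3 - <<'E'
from h import *
s=bot.get_state();P,q=np.array(s['ee_pos']),s['tool_rot']
for u,v in[(319,171),(189,219)]:print(wr(P,q,u,v,.035).round(4))
c=np.array([.442,-.1265]);w=wr(P,q,319,171,.035)[:2];c=(c+w)/2 if np.hypot(*(c-w))<.008 else w
print(c);R=Ro.from_quat(q).as_matrix()
for th in range(-70,-121,-5):
    t=np.radians(th);p=np.array([*(c+.024*np.array([np.cos(t),np.sin(t)])),P[2]])
    print(th,p[:2].round(4),(R.T@(p-P)).round(4))
E
```

```text
[ 0.445 -0.124  0.035]
[ 0.4514 -0.2726  0.035 ]
[ 0.44349306 -0.12525901]
-70 [ 0.4517 -0.1478] [-0.0068 -0.0196 -0.    ]
-75 [ 0.4497 -0.1484] [-0.0051 -0.0208 -0.    ]
-80 [ 0.4477 -0.1489] [-0.0033 -0.0219 -0.    ]
-85 [ 0.4456 -0.1492] [-0.0014 -0.0228 -0.    ]
-90 [ 0.4435 -0.1493] [ 0.0006 -0.0235 -0.    ]
-95 [ 0.4414 -0.1492] [ 0.0026 -0.0241 -0.    ]
-100 [ 0.4393 -0.1489] [ 0.0047 -0.0245 -0.    ]
-105 [ 0.4373 -0.1484] [ 0.0067 -0.0247 -0.    ]
-110 [ 0.4353 -0.1478] [ 0.0088 -0.0247 -0.    ]
-115 [ 0.4334 -0.147 ] [ 0.0109 -0.0245 -0.0001]
-120 [ 0.4315 -0.146 ] [ 0.013  -0.0242 -0.0001]
```

View pics/s2.png

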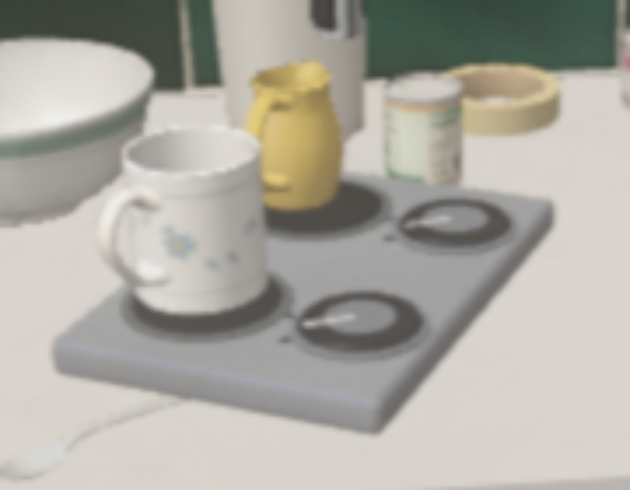

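Call:
move_arm:
  steps:
    - [-0.003,-0.022,0.03,0,0,0,1]
    - [-0.003,-0.022,0.06,0,0,0,1]
    - [-0.003,-0.022,0.09,0,0,0,1]
    - [-0.003,-0.022,0.11,0,0,0,1]
    - [-0.003,-0.022,0.11,0,0,0,1]

```text
clock: 3.03
ee_pos: [0.4448, -0.1488, 0.0552]
tool_rot: [0.158, 0.987, 0.001, -0.002]
force: [-0.1, 0.0, 0.1]
grip_width: -0.0
gripper_force: 0.0
```

Call:
move_arm:
  steps:
    - [0,0,0,0,0,0,1]
    - [0,0,0,0,0,0,1]

```text
clock: 3.2
ee_pos: [0.4476, -0.1503, 0.0586]
tool_rot: [0.159, 0.987, 0.0, 0.001]
force: [-0.0, -0.0, 0.2]
grip_width: -0.0002
gripper_force: 0.0
```

```bash
python3 - <<'E'
from plant import bot
import cv2
s=bot.get_state();print(s['clock'],s['ee_pos'],s['tool_rot'],s['force'])
b=bot.get_image('side')[100:270,180:400];w=bot.get_image('wrist')[100:300,200:440]
f=lambda i:cv2.resize(i,(390,302))
cv2.imwrite('pics/m3.png',cv2.hconcat([f(b),f(w)]))
E
```

```text
3.2 [ 0.44757753 -0.15026366  0.05858634] [1.58669538e-01 9.87330965e-01 2.90725201e-05 1.24225002e-03] [-0.04064964 -0.029433    0.16937158]
```

View pics/m3.png

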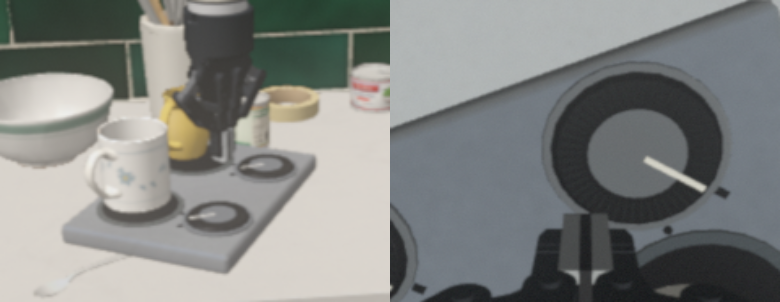

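```bash
python3 - <<'E'
from h import *
s=bot.get_state();P,q=np.array(s['ee_pos']),s['tool_rot'];print(P)
print(wr(P,q,352,199,.036))
def pj(n,X):
    c=bot.calibration(n);Y=c['extrinsics']@[*X,1];K=c['camera_matrix'];x=Y[:2]/Y[2];x=x*(1+c['k1']*x@x);return K[:2,:2]@x+K[:2,2]
print('tip',pj('side',P),'dial',pj('side',(.4435,-.1253,.036)), 'in wrist: tip', P)
c=bot.calibration('wrist');H=np.linalg.inv(c['hand_eye']);y=H@[0,0,0,1];print(c['camera_matrix']@(y[:3]/y[2]))
print(top('side',180+216*220/390,100+216*170/302,.036))
E
```

```text
[ 0.44779954 -0.15053769  0.05893004]
[ 0.44333213 -0.12455524  0.036     ]
tip [305.4119255 204.9512121] dial [302.12774922 220.53948016] in wrist: tip [ 0.44779954 -0.15053769  0.05893004]
[317.58970117 229.4398502    1.        ]
[ 0.44192851 -0.12092016  0.036     ]
```

Call:
move_arm:
  steps:
    - [0,0,0.01,0,0,0,1]
    - [0,0,0.018,0,0,0,1]
    - [0,0,0.022,0,0,0,1]
    - [0,0,0.022,0,0,0,1]

```text
clock: 3.63
ee_pos: [0.4455, -0.1502, 0.0343]
tool_rot: [0.159, 0.987, 0.0, -0.001]
force: [-0.1, 0.2, 0.4]
grip_width: 0.0005
gripper_force: 0.0
```

Call:
move_arm:
  steps:
    - [0,0,0.001,0,0,0,1]
    - [0,0,0.002,0,0,0,1]
    - [0,0,0.002,0,0,0,1]

```text
clock: 3.88
ee_pos: [0.4463, -0.1506, 0.0332]
tool_rot: [0.159, 0.987, -0.0, -0.0]
force: [0.0, 1.1, 0.1]
grip_width: 0.0001
gripper_force: 0.0
```

Call:
move_arm:
  steps:
    - [0,0,0.001,0,0,0,1]
    - [0,0,0.002,0,0,0,1]
    - [0,0,0.003,0,0,0,1]
    - [0,0,0.003,0,0,0,1]

```text
clock: 4.22
ee_pos: [0.4463, -0.1505, 0.0302]
tool_rot: [0.159, 0.987, 0.0, -0.0]
force: [-0.3, -0.1, -0.3]
grip_width: 0.0003
gripper_force: 0.0
```

```bash
python3 - <<'E'
from plant import bot
import cv2
s=bot.get_state();print(s['clock'],s['ee_pos'],s['force'])
b=bot.get_image('side')[150:250,240:370];w=bot.get_image('wrist')[100:300,200:440]
f=lambda i:cv2.resize(i,(390,302))
cv2.imwrite('pics/m4.png',cv2.hconcat([f(b),f(w)]))
E
```

```text
4.2167 [ 0.44625152 -0.15049381  0.03017702] [-0.28910518 -0.06620342 -0.32530277]
```

View pics/m4.png

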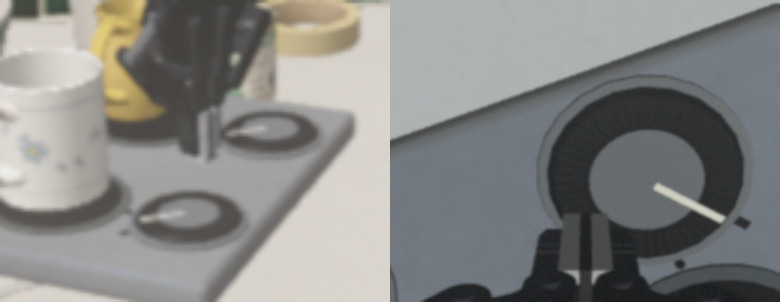

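```bash
python3 - <<'E'
from h import *
s=bot.get_state();P=np.array(s['ee_pos'])
for z in(.03,.04,.05,.06,.07):print(z,(top('side',308.3,202.3,z)-P).round(4))
R=Ro.from_quat(s['tool_rot']).as_matrix()
for z in(.03,.04,.05,.06,.07):print(z,wr(P,s['tool_rot'],320,242,z)-P)
E
```

```text
0.03 [ 0.03   -0.0697 -0.0003]
0.04 [ 0.0202 -0.0504  0.0097]
0.05 [ 0.0104 -0.0311  0.0197]
0.06 [ 0.0006 -0.0118  0.0297]
0.07 [-0.0091  0.0076  0.0397]
0.03 [ 0.00870912 -0.00131157 -0.00028319]
0.04 [0.00415604 0.00017367 0.00971681]
0.05 [-0.00039705  0.00165892  0.01971681]
0.06 [-0.00495014  0.00314416  0.02971681]
0.07 [-0.00950322  0.0046294   0.03971681]
```

The fingertip appears about 25–30 mm above the reported TCP: side crop (205,158), and no contact force yet. I'll keep going down in small steps and watch the force.

Call:
move_arm:
  steps:
    - [0,0,0.003,0,0,0,1]
    - [0,0,0.006,0,0,0,1]
    - [0,0,0.009,0,0,0,1]
    - [0,0,0.01,0,0,0,1]

```text
clock: 4.65
ee_pos: [0.4461, -0.1504, 0.0197]
tool_rot: [0.159, 0.987, 0.0, -0.0]
force: [0.2, 0.3, -0.5]
grip_width: -0.0003
gripper_force: 0.0
```

Call:
move_arm:
  steps:
    - [0,0,0.001,0,0,0,1]
    - [0,0,0.002,0,0,0,1]
    - [0,0,0.003,0,0,0,1]
    - [0,0,0.003,0,0,0,1]

```text
clock: 4.98
ee_pos: [0.4462, -0.1505, 0.0171]
tool_rot: [0.159, 0.987, -0.0, -0.0]
force: [-0.3, -0.2, 0.3]
grip_width: -0.0
gripper_force: 0.0
```

Call:
move_arm:
  steps:
    - [0,0,0.001,0,0,0,1]
    - [0,0,0.002,0,0,0,1]
    - [0,0,0.003,0,0,0,1]
    - [0,0,0.003,0,0,0,1]

```text
clock: 5.32
ee_pos: [0.4463, -0.1505, 0.0142]
tool_rot: [0.159, 0.987, 0.0, -0.0]
force: [-0.3, -0.1, -0.4]
grip_width: 0.0002
gripper_force: 0.0
```

Call:
move_arm:
  steps:
    - [0,0,0.001,0,0,0,1]
    - [0,0,0.002,0,0,0,1]
    - [0,0,0.002,0,0,0,1]

```text
clock: 5.57
ee_pos: [0.4462, -0.1505, 0.0121]
tool_rot: [0.159, 0.987, 0.0, -0.0]
force: [-1.2, 0.8, 0.8]
grip_width: 0.0001
gripper_force: 0.0
```

Call:
move_arm:
  steps:
    - [0,0,0.001,0,0,0,1]
    - [0,0,0.002,0,0,0,1]
    - [0,0,0.002,0,0,0,1]

```text
clock: 5.82
ee_pos: [0.4462, -0.1505, 0.0101]
tool_rot: [0.159, 0.987, 0.0, -0.0]
force: [0.1, -0.5, -0.0]
grip_width: -0.0002
gripper_force: 0.0
```

```bash
python3 - <<'E'
from h import *
s=bot.get_state();print(s['clock'],s['ee_pos'],s['force'])
b=bot.get_image('side')[150:250,240:370];w=bot.get_image('wrist')[100:300,200:440]
f=lambda i:cv2.resize(i,(390,302))
cv2.imwrite('pics/m5.png',cv2.hconcat([f(b),f(w)]))
E
```

```text
5.8167 [ 0.44624231 -0.1504797   0.01012503] [ 0.05364779 -0.47105537 -0.00253739]
```

View pics/m5.png

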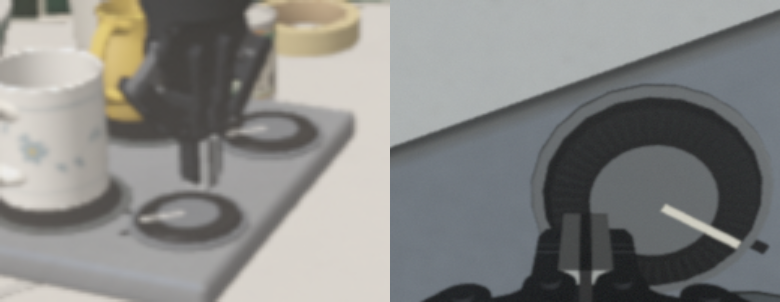

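The tip, at side crop (207,186), is still a few mm above the dial's right part. I'll carry on down.

Call:
move_arm:
  steps:
    - [0,0,0.001,0,0,0,1]
    - [0,0,0.002,0,0,0,1]
    - [0,0,0.002,0,0,0,1]

```text
clock: 6.17
ee_pos: [0.4462, -0.1505, 0.0081]
tool_rot: [0.159, 0.987, 0.0, -0.0]
force: [-0.9, -0.1, 0.1]
grip_width: -0.0002
gripper_force: 0.0
```

Call:
move_arm:
  steps:
    - [0,0,0.001,0,0,0,1]
    - [0,0,0.002,0,0,0,1]
    - [0,0,0.002,0,0,0,1]

```text
clock: 6.42
ee_pos: [0.4462, -0.1505, 0.0061]
tool_rot: [0.159, 0.987, 0.0, -0.0]
force: [0.2, -0.1, -0.1]
grip_width: -0.0
gripper_force: 0.0
```

Call:
move_arm:
  steps:
    - [0,0,0.001,0,0,0,1]
    - [0,0,0.002,0,0,0,1]
    - [0,0,0.002,0,0,0,1]

```text
clock: 6.67
ee_pos: [0.4462, -0.1505, 0.0041]
tool_rot: [0.159, 0.987, 0.0, -0.0]
force: [-0.7, -0.6, 0.5]
grip_width: 0.0002
gripper_force: 0.0
```

Call:
move_arm:
  steps:
    - [0,0,0.001,0,0,0,1]
    - [0,0,0.002,0,0,0,1]
    - [0,0,0.002,0,0,0,1]

```text
clock: 6.92
ee_pos: [0.4462, -0.1505, 0.0021]
tool_rot: [0.159, 0.987, 0.0, -0.0]
force: [-0.2, -0.5, -0.4]
grip_width: -0.0002
gripper_force: 0.0
```

Call:
move_arm:
  steps:
    - [0,0,0.001,0,0,0,1]
    - [0,0,0.002,0,0,0,1]
    - [0,0,0.002,0,0,0,1]

```text
clock: 7.17
ee_pos: [0.4464, -0.1505, 0.0004]
tool_rot: [0.159, 0.987, 0.0, 0.0]
force: [-0.6, -0.5, 3.8]
grip_width: 0.0002
gripper_force: 2.0
```

Call:
move_arm:
  steps:
    - [0,0,0.001,0,0,0,1]
    - [0,0,0.002,0,0,0,1]
    - [0,0,0.002,0,0,0,1]

```text
clock: 7.42
ee_pos: [0.4465, -0.1505, -0.0012]
tool_rot: [0.159, 0.987, 0.0, 0.0]
force: [-1.2, 0.8, 10.2]
grip_width: 0.0002
gripper_force: 4.9
```

Contact at about 10 N. Now I'll drag along the arc, first half.

Call:
move_arm:
  steps:
    - [0.0018,-0.0007,0.0004,0,0,0,1]
    - [0.0036,-0.0014,0.0004,0,0,0,1]
    - [0.0053,-0.0018,0.0004,0,0,0,1]
    - [0.0071,-0.0021,0.0004,0,0,0,1]
    - [0.0071,-0.0021,0.0004,0,0,0,1]

```text
clock: 7.83
ee_pos: [0.4428, -0.1507, -0.001]
tool_rot: [0.159, 0.987, -0.0, 0.004]
force: [2.7, 1.4, 8.7]
grip_width: 0.0001
gripper_force: 4.5
```

Call:
move_arm:
  steps:
    - [0.002,-0.0002,0.0003,0,0,0,1]
    - [0.004,-0.0003,0.0003,0,0,0,1]
    - [0.0075,0,0.0003,0,0,0,1]
    - [0.0095,0.0005,0.0003,0,0,0,1]
    - [0.0114,0.0009,0.0003,0,0,0,1]

```text
clock: 8.25
ee_pos: [0.4319, -0.1469, -0.0013]
tool_rot: [0.159, 0.987, -0.001, 0.003]
force: [2.4, -0.0, 9.4]
grip_width: 0.0002
gripper_force: 5.0
```

Call:
move_arm:
  steps:
    - [0,0,0,0,0,0,1]
    - [0,0,0,0,0,0,1]

```text
clock: 8.42
ee_pos: [0.4307, -0.1462, -0.0015]
tool_rot: [0.159, 0.987, -0.0, 0.002]
force: [1.2, 1.1, 11.0]
grip_width: -0.0
gripper_force: 5.3
```

```bash
python3 - <<'E'
from h import *
s=bot.get_state();print(s['clock'],s['ee_pos'],s['force'])
w=bot.get_image('wrist')[100:300,200:440]
cv2.imwrite('pics/m6.png',cv2.resize(w,(600,500)))
E
```

```text
8.4167 [ 0.43067328 -0.14623191 -0.00146906] [ 1.23785613  1.0996873  11.00102811]
```

View pics/m6.png

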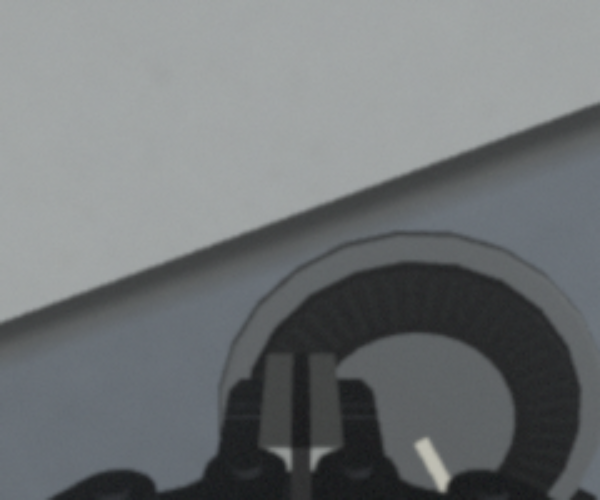

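The pointer at (420,440)→(445,490) has turned about 36–40°, which is near low. I'll lift straight off and check.

Call:
move_arm:
  steps:
    - [0,0,-0.004,0,0,0,1]
    - [0,0,-0.01,0,0,0,1]
    - [0,0,-0.04,0,0,0,1]
    - [0,0,-0.08,0,0,0,1]
    - [0,0,-0.12,0,0,0,1]

```text
clock: 8.88
ee_pos: [0.4267, -0.1456, 0.1182]
tool_rot: [0.159, 0.987, 0.0, -0.002]
force: [1.3, 0.4, -0.7]
grip_width: 0.0002
gripper_force: 0.0
```

Call:
move_arm:
  steps:
    - [0,0,-0.04,0,0,0,1]
    - [0,0,-0.08,0,0,0,1]
    - [0,0,-0.08,0,0,0,1]
    - [0,0,-0.08,0,0,0,1]
    - [0,0,-0.08,0,0,0,1]

```text
clock: 9.3
ee_pos: [0.4276, -0.1454, 0.1975]
tool_rot: [0.159, 0.987, 0.0, -0.0]
force: [-0.8, -0.3, -0.2]
grip_width: 0.0002
gripper_force: 0.0
```

```bash
python3 - <<'E'
from h import *
s=bot.get_state();print(s['clock'],s['ee_pos'],s['force'])
cv2.imwrite('pics/m7.png',cv2.hconcat([cv2.resize(bot.get_image('wrist')[50:330,100:500],(500,350)),cv2.resize(bot.get_image('side')[130:270,200:320],(300,350))]))
E
```

```text
9.3 [ 0.42757655 -0.14542555  0.19747876] [-0.80784277 -0.28997545 -0.16573723]
```

View pics/m7.png

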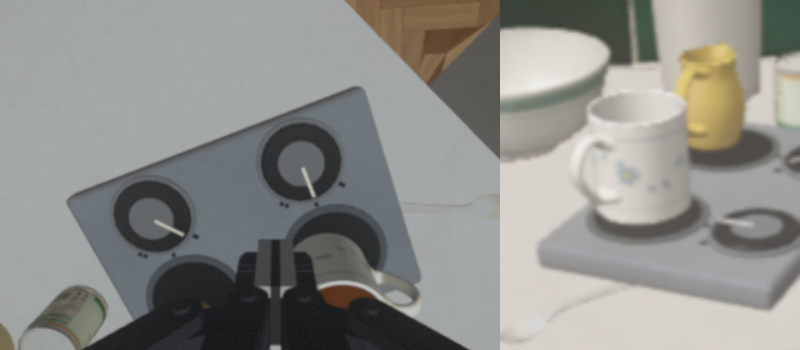

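The left dial's pointer (303,168)→(314,196) is at the single dot (317,204), so it rests in low. The right dial's pointer is still at its bar mark, the objects are where they were, and the gripper is clear.

```bash
python3 -c "
from plant import bot
print(bot.job_done())"
```

```text
the job is handed in; nothing more can be done
None
```

The left dial, in front of the mug, is turned one click and rests at low; the jug's dial is still off, nothing else was moved, and the job was handed in after about 9 s on the robot's clock.

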